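Fit a tin's nested double lid, then take the outer lid off alone

ROBOT

A 7-joint arm with a two-finger parallel gripper is mounted at the origin on a cart in front of the work surface, level with it; the furniture and walls round the work are solid. World frame = base frame: x ahead of the robot, y to its left, z up, the work surface at z = 0. Lengths are in m, angles in rad, forces in N, time in s.
With the tool pointing down it reaches from about 0.4 to 0.875 m from the base axis. Payload 19.3 kg.
Tool frame: the origin (TCP) lies at the very end of the fingers, on their centre line; the grasp point (between the pads) lies 19 mm behind it; y points along the fingers, x is the direction in which the jaws open and shut, and the axes are right-handed (so a half turn about y gives the same grasp; the last joint's range is limited). The gripper opens to 85 mm and grips with 20 to 120 N. Pads are 22 mm wide; open, the fingers measure 114 mm over their backs; the gripper's body (76 mm by 85 mm) begins 54 mm behind the grasp point. The pads swing forward as they close: fully open they stand 13 mm farther back than shut.
Start: joints at [1.269, 0.521, -0.036, 1.599, 0.021, 1.021, -0.113], TCP at [0.144, -0.608, 0.231] pointing down, gripper open.
Joint ranges: [-2.91, 2.91], [-0.3, 2.13], [-1.5, 1.42], [0.17, 2.43], [-1.26, 4.41], [0.16, 1.93], [-2.52, 2.52]. Speed limits (rad/s): [1.89, 1.89, 2.39, 2.39, 3.01, 3.01, 3.01].

INTERFACE

Orientations are given as [roll, pitch, yaw] about the fixed x, y, z axes, in that order (R = Rz(yaw) Ry(pitch) Rx(roll)).
In Python, from workcell import bot gives the robot as it stands. The module is installed in compiled form; this text tells all that it offers.
- The arm moves only by the shell command python3 -m crank 'ROWS' [FORCE]. ROWS is JSON, a list of rows, each an object of numbers: "hand": the closure, from 0 (fully open) to 1 (shut); "dx", "dy", "dz": the shift along the tool's x, y, z in mm; "yaw": the turn about the tool's y in rad. In form: [{"hand": .., "dx": .., "dy": .., "dz": .., "yaw": ..}, ...]. A call has 1 to 12 rows; each row is the pose to reach, as a shift and turn from the pose commanded when the call began, along the tool's axes at that moment; what a row does not reach only later rows make up. A row lasts 1/12 s, in which the tool goes at most 41.7 mm and 7.16 degrees, less where a joint would pass 70% of its speed; a pose out of reach is approached as far as the arm can. A call with a gripper value outside its range is refused whole. The fingers move at their own pace and stop on an object; FORCE is the grip in N (left out, the last holds). Time passes only in rows, so rows that repeat a pose let the fingers close. It gives the time, the measured TCP pose, the force and the opening at its end, in the units of the state.
- bot.observe(): the state, without advancing time (a new reading comes with each control period).
- bot.grab_frame(name): name is "scene" or "top" or "wrist"; returns the picture (400x640x3 uint8, red, green, blue); there is no depth.
- bot.camera_info(name): a dict with "fx", "fy", "cx", "cy" (pixels), "rvec" (rotation vector, rad) and "tvec" (3), from world to camera coordinates, as OpenCV has them. Camera axes: x right, y down, z forward; pixel columns grow to the right and rows downward; lengths in m; the calibration is good to about 2 mm. A picture is of the moment at which its call begins: read the wrist's pose just before it. camera_info takes no time and is no camera call; for the wrist camera it gives the pose at the moment of the call.
- bot.job_done(): hands the job in, once; it reports no verdict.
The state is a dict: "clock": time; "qpos": joint angles; "qd": joint speeds; "joint_efforts": joint torques, N m; "position": TCP position; "tool_rot": TCP orientation; "force": force on the tool from outside, world axes, zero at the start; "moment": the same for the moment, N m; "grip_width": finger opening in m.
Only numpy, scipy, OpenCV 4.12 (cv2) and the standard library are available. Lean on these libraries where they do the work, as an engineer would, in place of code of your own. Each camera call takes 0.05 s, during which the arm holds its last target.

TASK

Close the wide tin with its fresh-keeping inner lid and take its outer lid away for drying: pick up the two nested lids together by the inner lid's knob, lower them gently (not dropped) onto the wide tin until both are fully seated, and let go. Then grip the outer lid by its collar and lift it straight off alone, leaving the inner lid fully seated and level in the tin, and finish while still holding the outer lid, still and level in the air, its lower edge well clear above the top of the inner lid's knob. Leave the tin standing where it is, and do not disturb the narrow tin and the other things.

Things in the scene. Friction and masses are not known exactly. Their poses are not given: they have to be found in the camera images.
- wide_tin_mouth (a point): Wide round steel tin, loose, 0.75 kg, upright, open, empty: centre of its mouth, level with the rim, 95 mm above its underside; z up its axis. Body 110 mm in diameter up to a shoulder 70 to 73.5 mm high, then a neck 94 mm outside, 86 mm inside. It may stand left, middle or right.
- wide_tin: The same wide tin; origin at the centre of its underside, z up.
- inner_lid_knob (a point): Grip point of the inner lid, on the knob's axis, 60 mm above the lid's underside, 11 mm below the knob's top. Knob: upright round dark rod, 18 mm in diameter. Seated, this point is 40 mm above wide_tin_mouth. At the start the lid stands on the worktop inside the outer lid, the knob sticking up through the outer lid's hole, 26 mm above its collar. Lifting the knob carries both.
- inner_lid: Inner lid, loose, 0.2 kg; origin under the centre of its plug, z up. Plug 81 mm in diameter (74 at its lower end), 20 mm deep, fits in the wide tin's mouth; above it a flange 101 mm in diameter, 4 mm thick, that comes to lie on the tin's rim; then the knob, 47 mm high above the flange. Seated, the origin is 75 mm above the tin's underside.
- outer_lid_collar (a point): Grip point of the outer lid, on its axis, half-way up its collar, 34 mm above the skirt's lower edge. Collar: upright ring of 44 mm outside diameter round the 30 mm hole, rising 18 mm above the top plate. With the lids nested this point is 24 mm below inner_lid_knob; with both seated, 16 mm above wide_tin_mouth. Pulled up by the collar, the outer lid comes off alone.
- outer_lid: Outer lid, loose, 0.16 kg, a round steel cap 110 mm in diameter; origin at the centre of the skirt's lower edge, z up. Skirt 105 mm inside; plate's upper face 25 mm, collar's edge 43 mm above the origin. Nested, it rests on the inner lid's flange with 2 mm play sideways, origin 2 mm above the inner lid's. It must rise over 69 mm for its lower edge to pass the knob's top.
- narrow_tin_mouth (a point): Narrow round steel tin of the same make, to be left alone (the lids do not fit it): centre of its mouth, 112 mm above its underside. Body 78 mm, neck 64 mm outside diameter.
- narrow_tin: The narrow tin; origin at the centre of its underside.
- wood_dish: Bystander: small turned wooden dish, 93 mm across and 27 mm high, at the right of the work; origin under its centre.
- egg_timer: Bystander: white kitchen timer, 67 mm across and 57 mm high, at the left of the work; origin under its centre.
- candle_glass: Bystander: glass tumbler, 76 mm across and 105 mm high, behind the work; origin under its centre.
- pill_jar: Bystander: white pill bottle with a dark red cap, 62 mm across and 114 mm high, behind the work; origin under its centre.

How it is judged:
On the way, in this order (a step that is already met when the one before it is completed fails the run):
1. the two lids, still nested, are lifted together off the worktop (height (world z) of each of inner_lid, outer_lid above 0.04 m and z of outer_lid in the frame of inner_lid below 0.01 m and contact force between each of inner_lid, outer_lid and wide_tin below 0.05 N), for 0.2 s.
2. both lids are fully seated on the wide tin and let go (horizontal distance between inner_lid and wide_tin below 0.005 m and z of inner_lid in the frame of wide_tin between 0.072 and 0.078 m and angle between the z axis of each of inner_lid, outer_lid and the z axis of wide_tin, either way round below 0.06 rad and z of outer_lid in the frame of wide_tin between 0.073 and 0.081 m and contact force between each of the arm, the fingers and inner_lid below 0.1 N and contact force between the fingers and outer_lid below 0.1 N), for 0.2 s.
At the end, for the whole second after the job is handed in: Inner lid seated in the wide tin (height within 3 mm, centred within 5 mm, level with it within 0.06 rad); tin upright, within 30 mm of its start; fingers alone hold the outer lid still, level within 0.2 rad, its lower edge over 7 mm above the knob's top, touching neither inner lid nor tin (horizontal distance between inner_lid and wide_tin below 0.005 m and z of inner_lid in the frame of wide_tin between 0.072 and 0.078 m and angle between the z axis of inner_lid and the z axis of wide_tin, either way round below 0.06 rad and angle between wide_tin's own z axis and vertical below 0.08 rad and height (world z) of wide_tin below 0.01 m and distance of wide_tin from where it was at the start of the episode below 0.03 m and z of outer_lid in the frame of inner_lid above 0.078 m and angle between outer_lid's own z axis and vertical below 0.2 rad and contact force between the fingers and outer_lid above 1 N and contact force between outer_lid and inner_lid below 0.05 N and contact force between outer_lid and wide_tin below 0.05 N and linear speed of outer_lid below 0.03 m/s and linear speed of inner_lid below 0.02 m/s and contact force between the fingers and inner_lid below 0.1 N and contact force between the fingers and wide_tin below 0.1 N); the arm keeps its last pose, push and grip.
It fails at once if the outer lid comes off the inner lid while the inner lid is not seated in the wide tin, or the inner lid comes up with it (z of outer_lid in the frame of inner_lid above 0.015 m and (z of inner_lid in the frame of wide_tin below 0.07 m or z of inner_lid in the frame of wide_tin above 0.08 m or horizontal distance between inner_lid and wide_tin above 0.008 m)).
It fails at once if the lids are dropped onto the tin (over 0.4 m/s close above it) (horizontal distance between inner_lid and wide_tin below 0.04 m and z of inner_lid in the frame of wide_tin between 0.06 and 0.115 m and linear speed of inner_lid above 0.4 m/s).
It fails at once if the wide tin is shoved more than 30 mm or tipped (distance of wide_tin from where it was at the start of the episode above 0.03 m or angle between wide_tin's own z axis and vertical above 0.25 rad).
It fails at once if the narrow tin or another bystander is moved more than 30 mm or knocked over (distance of any of narrow_tin, wood_dish, egg_timer, candle_glass, pill_jar from where it was at the start of the episode above 0.03 m or angle between any of narrow_tin, wood_dish, egg_timer, candle_glass, pill_jar's own z axis and vertical above 0.4 rad).
It also fails if it takes over 46 s, if anything falls off the work surface, if the arm or the gripper's body presses on something with over 40 N, if the wrist force passes 120 N, or if a joint passes its speed limit or range.

## Working session

There is one attempt and no reset: what is moved stays moved. The work goes in short steps, Python scripts to look and compute and a shell command to move; the robot and the scene stay as the last step left them, time stands still between calls to the robot, and variables do not carry over. Pictures are saved under pics/ and viewed, and the job is handed in when it is done.

```bash
mkdir -p pics
python3 - <<'E'
from workcell import bot
import cv2
s=bot.observe();print(s)
for n in("scene","top"):
    cv2.imwrite(f"pics/{n}0.png",bot.grab_frame(n)[:,:,::-1]);print(n,bot.camera_info(n))
print(bot.camera_info("wrist"))
E
```

```text
{'clock': 0.0, 'qpos': array([ 1.26879867,  0.52198774, -0.03635273,  1.59999851,  0.02118251,
        1.02108983, -0.11277992]), 'qd': array([-0.00128944,  0.00130383, -0.00206049, -0.00225443,  0.00156712,
       -0.00067914,  0.0003599 ]), 'joint_efforts': array([ 1.49383754e-04, -9.27131367e+01,  1.97991706e+00, -3.69933307e+01,
        1.78651797e-02,  8.23347014e-03,  5.99324903e-05]), 'position': array([ 0.14348737, -0.60796602,  0.23074521]), 'tool_rot': array([-1.57084696e+00,  1.09823657e-03, -1.33897595e+00]), 'force': array([0.07505278, 0.69898755, 0.49132184]), 'moment': array([-0.00255847, -0.01447642, -0.01709438]), 'grip_width': 0.08526275411380865}
scene {'fx': 407.7775373874672, 'fy': 407.7775373874672, 'cx': 321.5019896422684, 'cy': 200.6065144201514, 'rvec': array([ 0.84684162, -2.28070568,  1.38650667]), 'tvec': array([0.37060496, 0.27637526, 0.70584772])}
top {'fx': 438.63770671042965, 'fy': 438.63770671042965, 'cx': 322.72489269585316, 'cy': 204.80251342425012, 'rvec': array([ 2.14546092, -2.09703331,  0.21312813]), 'tvec': array([-0.0375706 ,  0.53749078,  1.16926932])}
{'fx': 278.36435568841176, 'fy': 278.36435568841176, 'cx': 317.5879231806116, 'cy': 195.08222556810713, 'rvec': array([-2.26871195,  1.79479385,  0.27409425]), 'tvec': array([-0.62431634, -0.03899612,  0.37980108])}
```

View pics/scene0.png

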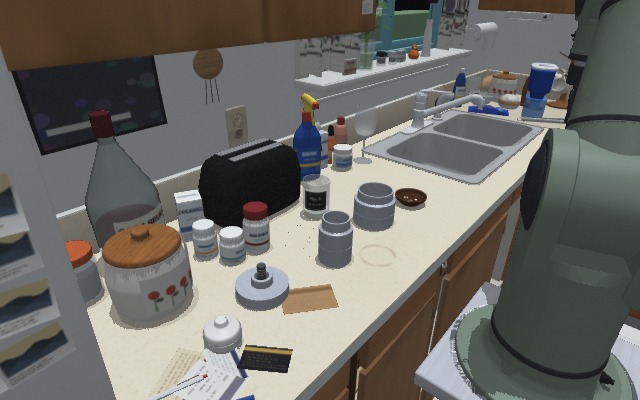

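View pics/top0.png

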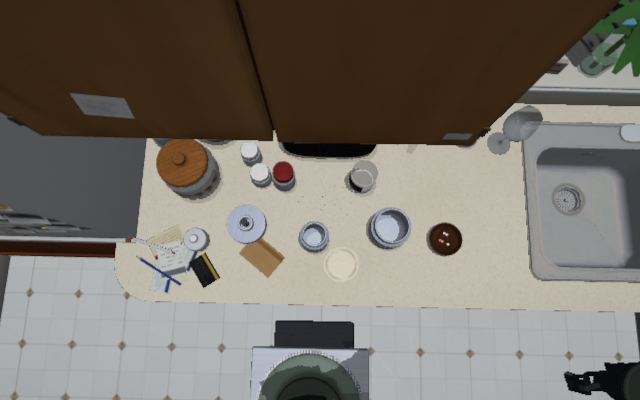

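The top view shows the nested lids at about (247,224), the narrow tin at (314,236), the wide tin at (390,228), the dish at (446,239) and the timer at (195,239). Next I zoom in to measure.

Run:
```python
import cv2
t=cv2.imread("pics/top0.png");s=cv2.imread("pics/scene0.png")
def c(i,x,y,w,h,k):return cv2.resize(i[y:y+h,x:x+w],None,fx=k,fy=k,interpolation=cv2.INTER_CUBIC)
import numpy as np
a=np.hstack([c(t,215,195,65,65,6),c(t,358,197,65,65,6)]);cv2.imwrite("pics/zt.png",a)
a=np.hstack([c(s,225,250,75,65,5),c(s,345,170,75,65,5)]);cv2.imwrite("pics/zs.png",a)
```

```text
(no output)
```

View pics/zt.png

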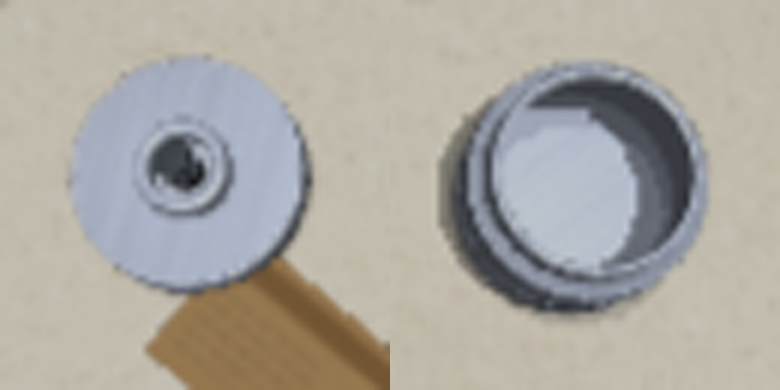

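View pics/zs.png

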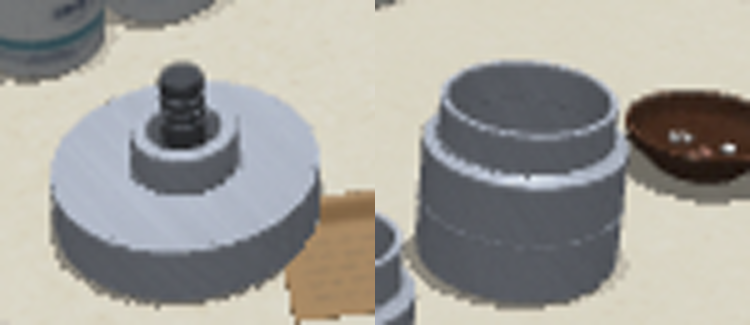

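```bash
cat > h.py <<'E'
from workcell import bot
import cv2,numpy as np
def cam(n):
    i=bot.camera_info(n);K=np.array([[i['fx'],0,i['cx']],[0,i['fy'],i['cy']],[0,0,1]]);return K,i['rvec'],i['tvec']
def ray(n,u,v,z,ci=None):
    K,r,t=ci or cam(n);R=cv2.Rodrigues(r)[0];C=-R.T@t;d=R.T@np.linalg.inv(K)@[u,v,1];return C+d*(z-C[2])/d[2]
def circ(n,c,rad,ci=None):
    K,r,t=ci or cam(n);a=np.linspace(0,2*np.pi,200)
    P=np.array([c[0]+rad*np.cos(a),c[1]+rad*np.sin(a),c[2]+0*a]).T
    return cv2.projectPoints(P,r,t,K,None)[0][:,0]
E
python3 - <<'E'
from h import *
print("disc",ray("top",246.1,223.6,.027)); print("collar",ray("top",245.2,222.2,.045))
m=ray("top",358+(597-390+.5)/6-.5,197+171.5/6-.5,.095);print("mouth",m)
print("scene collar", ray("scene",225+185/5,250+132/5-.5,.045),"scene mouth",ray("scene",345+(529-375)/5,170+110/5,.095))
for n,u,v,z in[("nar",314,230,.112),("dish",446,238,.027),("timer",195,239,.05),("glass",364,176,.105),("jar",284,172,.114)]:print(n,ray("top",u,v,z))
for n in("top","scene"):
    K,r,t=cam(n);print(n,-cv2.Rodrigues(r)[0].T@t)
E
```

```text
disc [0.48421188 0.1892969  0.027     ]
collar [0.48539431 0.18891428 0.045     ]
mouth [ 0.47910508 -0.21126181  0.095     ]
scene collar [0.4816236  0.19185674 0.045     ] scene mouth [ 0.46844906 -0.19717979  0.095     ]
nar [ 0.45873481 -0.00375388  0.112     ]
dish [ 0.45639981 -0.37373432  0.027     ]
timer [0.4348622  0.32293219 0.05      ]
glass [ 0.60978519 -0.13483634  0.105     ]
jar [0.61326887 0.08068004 0.114     ]
top [ 0.30145354 -0.02148707  1.25146422]
scene [-0.02797084  0.62448605  0.56673373]
```

```bash
cat > ov.py <<'E'
from h import *
def ov(n,img,sets,box,k):
    x,y,w,h=box;o=cv2.resize(img[y:y+h,x:x+w],None,fx=k,fy=k,interpolation=cv2.INTER_CUBIC)
    for c,r,col in sets:
        p=(circ(n,c,r)-[x,y]+.5)*k-.5
        cv2.polylines(o,[np.round(p).astype(np.int32)],True,col,1)
    return o
E
python3 - <<'E'
from ov import *
t=cv2.imread("pics/top0.png");s=cv2.imread("pics/scene0.png")
L=[.484,.190];M=[.479,-.211]
SL=[(L+[.045],.022,(0,0,255)),(L+[.027],.055,(0,200,0)),(L+[.071],.009,(255,0,0))]
SM=[(M+[.095],.047,(0,0,255)),(M+[.07],.055,(0,200,0)),(M+[0.],.055,(255,0,0))]
a=np.hstack([ov("top",t,SL,(215,195,65,65),6),ov("top",t,SM,(358,197,65,65),6)])
b=np.hstack([ov("scene",s,SL,(225,250,78,65),5),ov("scene",s,SM,(335,170,78,65),5)])
cv2.imwrite("pics/o1.png",a);cv2.imwrite("pics/o2.png",b)
E
```

```text
(no output)
```

View pics/o1.png

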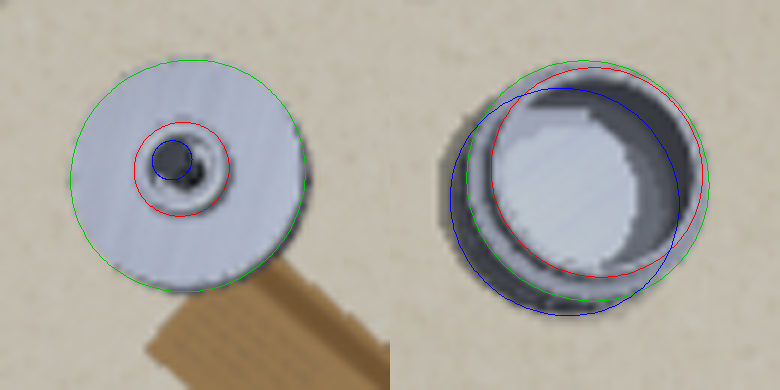

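View pics/o2.png

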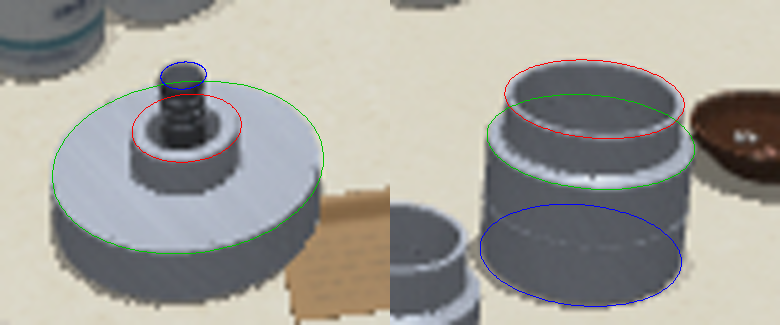

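The overlays agree to 1–2 mm: lids at about (.484,.190) and tin at about (.479,-.210). I'll move toward the tin with the tool axes turned to line up with the world.

```bash
python3 -m crank '[{"dx":-95,"dy":-30,"dz":286,"yaw":0.232,"hand":0},{"dx":-95,"dy":-30,"dz":286,"yaw":0.232,"hand":0},{"dx":-95,"dy":-30,"dz":286,"yaw":0.232,"hand":0},{"dx":-95,"dy":-30,"dz":286,"yaw":0.232,"hand":0},{"dx":-95,"dy":-30,"dz":286,"yaw":0.232,"hand":0},{"dx":-95,"dy":-30,"dz":286,"yaw":0.232,"hand":0},{"dx":-95,"dy":-30,"dz":286,"yaw":0.232,"hand":0},{"dx":-95,"dy":-30,"dz":286,"yaw":0.232,"hand":0},{"dx":-95,"dy":-30,"dz":286,"yaw":0.232,"hand":0},{"dx":-95,"dy":-30,"dz":286,"yaw":0.232,"hand":0}]'; python3 -c "
from h import *
s=bot.observe();print(s['position'],s['tool_rot'],s['qpos'])"
```

```text
clock: 0.93
position: [0.4005, -0.4497, 0.261]
tool_rot: [-1.571, 0.0, -1.569]
force: [-1.5, -1.0, -0.5]
grip_width: 0.0851
[ 0.40045939 -0.44965399  0.2609842 ] [-1.57129186e+00  3.29533233e-04 -1.56945866e+00] [ 0.77144858  0.45592424 -0.03808188  1.62811012  0.01933635  1.05851318
 -0.84169405]
```

```bash
python3 -m crank '[{"dx":-239,"dz":40},{"dx":-239,"dz":40},{"dx":-239,"dz":40},{"dx":-239,"dz":40},{"dx":-239,"dz":40},{"dx":-239,"dz":40},{"dx":-239,"dz":40},{"dx":-239,"dz":40}]'
python3 - <<'E'
from h import *
s=bot.observe();print(s['position'],s['qpos'])
K,r,t=cam("wrist");np.savez("w1.npz",K=K,r=r,t=t);print(-cv2.Rodrigues(r)[0].T@t)
cv2.imwrite("pics/w1.png",bot.grab_frame("wrist")[:,:,::-1])
E
```

```text
[ 0.40045939 -0.44965399  0.2609842 ] [ 0.77144858  0.45592424 -0.03808188  1.62811012  0.01933635  1.05851318
 -0.84169405]
[ 0.47636882 -0.44932467  0.40379285]$[0]: bad value
```

View pics/w1.png

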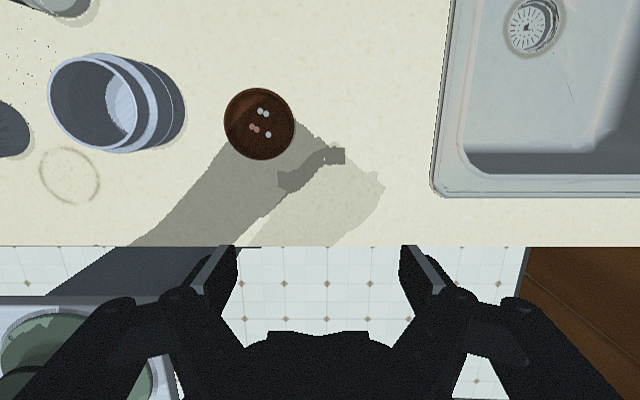

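The rows need all five keys. The wrist camera sits 76 mm ahead of the TCP in x.

```bash
python3 -m crank '[{"hand":0,"dx":-239,"dy":0,"dz":20,"yaw":0},{"hand":0,"dx":-239,"dy":0,"dz":20,"yaw":0},{"hand":0,"dx":-239,"dy":0,"dz":20,"yaw":0},{"hand":0,"dx":-239,"dy":0,"dz":20,"yaw":0},{"hand":0,"dx":-239,"dy":0,"dz":20,"yaw":0},{"hand":0,"dx":-239,"dy":0,"dz":20,"yaw":0},{"hand":0,"dx":-239,"dy":0,"dz":20,"yaw":0},{"hand":0,"dx":-239,"dy":0,"dz":20,"yaw":0},{"hand":0,"dx":-239,"dy":0,"dz":20,"yaw":0}]'
python3 - <<'E'
from h import *
s=bot.observe();print(s['position'],s['qpos'])
K,r,t=cam("wrist");np.savez("w2.npz",K=K,r=r,t=t);print(-cv2.Rodrigues(r)[0].T@t)
im=bot.grab_frame("wrist")[:,:,::-1].copy();cv2.imwrite("pics/w2.png",im)
M=[.479,-.210]
for z,rad,c in((.095,.047,(0,0,255)),(.095,.043,(0,255,255)),(.07,.055,(0,200,0)),(0.,.055,(255,0,0))):
    cv2.polylines(im,[np.round(circ("w",M+[z],rad,(K,r,t))).astype(np.int32)],True,c,1)
cv2.imwrite("pics/w2o.png",im[:300])
E
```

```text
clock: 1.73
position: [0.4196, -0.2125, 0.2613]
tool_rot: [-1.571, -0.001, -1.573]
force: [0.9, -0.2, -0.5]
grip_width: 0.0856
[ 0.41958985 -0.21249928  0.26133007] [ 0.45296294  0.24156558 -0.13231589  1.95108365  0.039411    0.95124296
 -1.27126462]
[ 0.49541789 -0.21232222  0.40417711]
```

View pics/w2o.png

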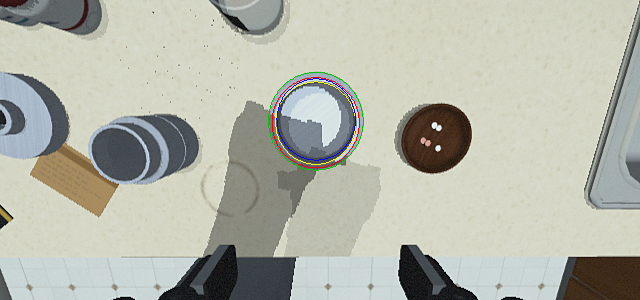

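```bash
cat >> ov.py <<'E'
def ovc(img,ci,sets,box,k):
    x,y,w,h=box;o=cv2.resize(img[y:y+h,x:x+w],None,fx=k,fy=k,interpolation=cv2.INTER_CUBIC)
    raw=o.copy()
    for c,r,col in sets:
        p=(circ("",c,r,ci)-[x,y]+.5)*k-.5
        cv2.polylines(o,[np.round(p).astype(np.int32)],True,col,1)
    return np.hstack([raw,o])
def load(f):
    d=np.load(f);return d['K'],d['r'],d['t']
E
python3 - <<'E'
from ov import *
M=[.480,-.210];S=[(M+[z],r,c) for z,r,c in((.095,.047,(0,0,255)),(.095,.043,(0,255,255)),(.07,.055,(0,200,0)),(0.,.055,(255,0,0)))]
cv2.imwrite("pics/w2z.png",ovc(cv2.imread("pics/w2.png"),load("w2.npz"),S,(260,62,112,118),3.5))
E
```

```text
(no output)
```

View pics/w2z.png

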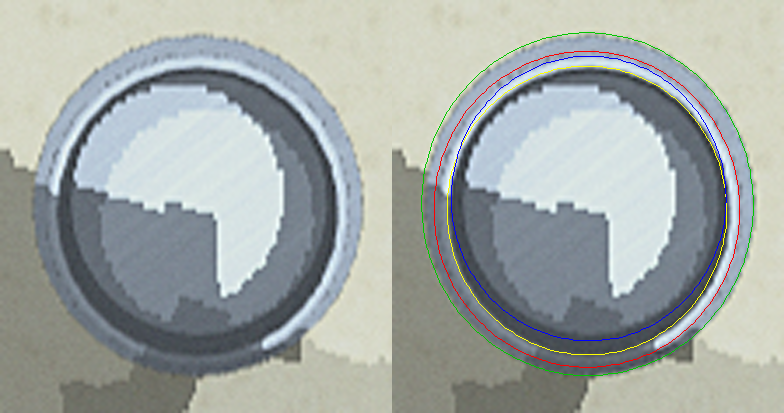

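The wrist view puts the tin at (.480,-.211). Next I go to the lids.

```bash
python3 -m crank '[{"hand":0,"dx":-402,"dy":0,"dz":0,"yaw":0},{"hand":0,"dx":-402,"dy":0,"dz":0,"yaw":0},{"hand":0,"dx":-402,"dy":0,"dz":0,"yaw":0},{"hand":0,"dx":-402,"dy":0,"dz":0,"yaw":0},{"hand":0,"dx":-402,"dy":0,"dz":0,"yaw":0},{"hand":0,"dx":-402,"dy":0,"dz":0,"yaw":0},{"hand":0,"dx":-402,"dy":0,"dz":0,"yaw":0},{"hand":0,"dx":-402,"dy":0,"dz":0,"yaw":0},{"hand":0,"dx":-402,"dy":0,"dz":0,"yaw":0},{"hand":0,"dx":-402,"dy":0,"dz":0,"yaw":0},{"hand":0,"dx":-402,"dy":0,"dz":0,"yaw":0},{"hand":0,"dx":-402,"dy":0,"dz":0,"yaw":0}]'
python3 - <<'E'
from ov import *
s=bot.observe();print(s['position'],s['tool_rot'],s['qpos'])
K,r,t=cam("wrist");np.savez("w3.npz",K=K,r=r,t=t)
im=bot.grab_frame("wrist")[:,:,::-1].copy();cv2.imwrite("pics/w3.png",im)
M=[.484,.190];S=[(M+[z],r,c) for z,r,c in((.045,.022,(0,0,255)),(.027,.055,(0,200,0)),(.071,.009,(255,0,0)))]
cc=circ("",M+[.03],.055,load("w3.npz")).mean(0).astype(int);print(cc)
cv2.imwrite("pics/w3z.png",ovc(im,load("w3.npz"),S,(cc[0]-56,max(cc[1]-59,0),112,118),3.5))
E
```

```text
clock: 2.78
position: [0.4207, 0.1909, 0.2609]
tool_rot: [-1.572, -0.0, -1.571]
force: [0.0, -0.5, -0.5]
grip_width: 0.0855
[0.42066464 0.19089403 0.26085484] [-1.57163939e+00 -1.60235564e-05 -1.57067580e+00] [-0.19914671  0.24783257 -0.42239506  1.95852178  0.12245025  0.96048554
 -2.25122045]
[318 117]
```

View pics/w3z.png

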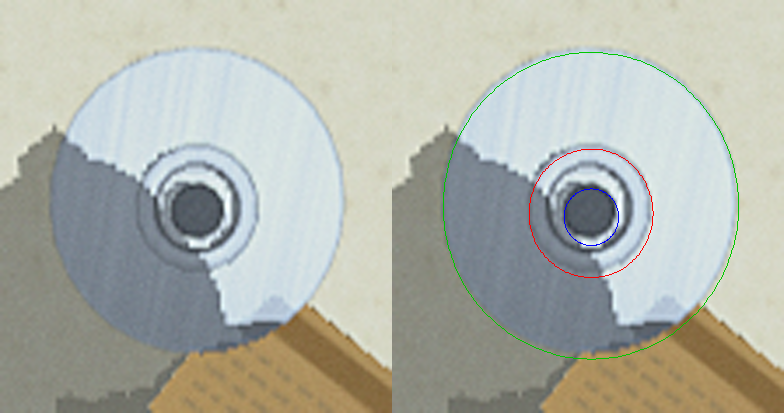

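View pics/w3.png

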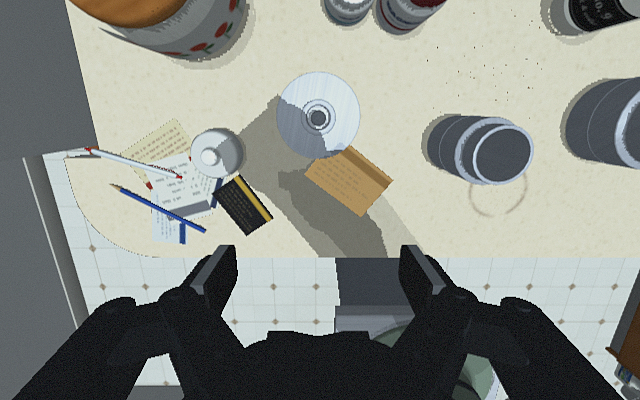

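```bash
python3 -m crank '[{"hand":0,"dx":0,"dy":0,"dz":65.5,"yaw":0},{"hand":0,"dx":0,"dy":0,"dz":65.5,"yaw":0},{"hand":0.3,"dx":0,"dy":40,"dz":65.5,"yaw":0},{"hand":0.3,"dx":0,"dy":80,"dz":65.5,"yaw":0},{"hand":0.3,"dx":0,"dy":120,"dz":65.5,"yaw":0},{"hand":0.3,"dx":0,"dy":150,"dz":65.5,"yaw":0},{"hand":0.3,"dx":0,"dy":175,"dz":65.5,"yaw":0},{"hand":0.3,"dx":0,"dy":190,"dz":65.5,"yaw":0},{"hand":0.3,"dx":0,"dy":190,"dz":65.5,"yaw":0},{"hand":0.3,"dx":0,"dy":190,"dz":65.5,"yaw":0}]' 30
python3 - <<'E'
from ov import *
s=bot.observe();print(s['position'],s['tool_rot'],s['qpos'])
cv2.imwrite("pics/s4.png",cv2.resize(bot.grab_frame("scene")[230:330,200:330,::-1],None,fx=5,fy=5))
E
```

```text
clock: 3.67
position: [0.486, 0.1891, 0.0712]
tool_rot: [-1.572, -0.001, -1.573]
force: [-0.1, -0.0, -0.2]
grip_width: 0.0595
[0.48598801 0.18911098 0.07118886] [-1.57182784e+00 -1.11926602e-03 -1.57320236e+00] [-0.25833499  0.611542   -0.30617113  1.98055393  0.31412449  0.59625416
 -2.34766829]
```

View pics/s4.png

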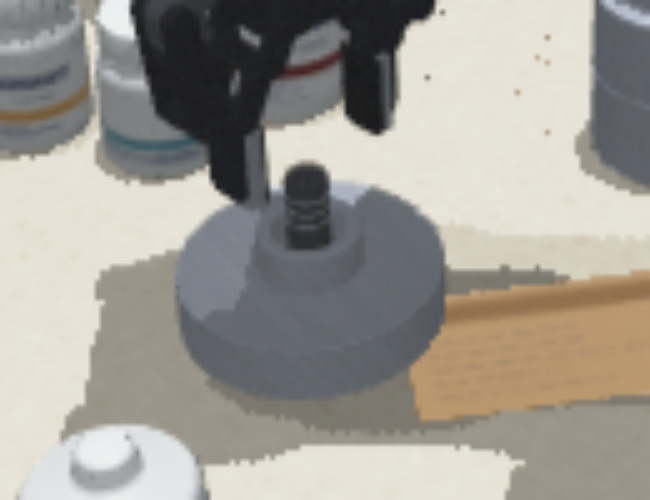

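The fingers are on either side of the knob. Now I lower, centre and close.

```bash
python3 -m crank '[{"hand":0.3,"dx":-1,"dy":10,"dz":0,"yaw":0},{"hand":0.3,"dx":-1,"dy":20.5,"dz":0,"yaw":0},{"hand":0.3,"dx":-1,"dy":20.5,"dz":0,"yaw":0},{"hand":0.6,"dx":-1,"dy":20.5,"dz":0,"yaw":0},{"hand":1,"dx":-1,"dy":20.5,"dz":0,"yaw":0},{"hand":1,"dx":-1,"dy":20.5,"dz":0,"yaw":0},{"hand":1,"dx":-1,"dy":20.5,"dz":0,"yaw":0},{"hand":1,"dx":-1,"dy":20.5,"dz":0,"yaw":0},{"hand":1,"dx":-1,"dy":20.5,"dz":0,"yaw":0},{"hand":1,"dx":-1,"dy":20.5,"dz":0,"yaw":0},{"hand":1,"dx":-1,"dy":20.5,"dz":0,"yaw":0},{"hand":1,"dx":-1,"dy":20.5,"dz":0,"yaw":0}]' 50
python3 - <<'E'
from ov import *
s=bot.observe();print(s['position'],s['tool_rot'],s['qpos'])
cv2.imwrite("pics/s5.png",cv2.resize(bot.grab_frame("scene")[230:330,200:330,::-1],None,fx=5,fy=5))
E
```

```text
clock: 4.72
position: [0.4859, 0.1916, 0.0511]
tool_rot: [-1.57, -0.0, -1.571]
force: [-0.8, -3.5, 5.9]
grip_width: 0.0163
[0.48591284 0.19164267 0.05107985] [-1.57044297e+00 -1.94689762e-04 -1.57124123e+00] [-0.27563995  0.64603762 -0.28939628  1.98721758  0.33365218  0.55344913
 -2.36700212]
```

View pics/s5.png

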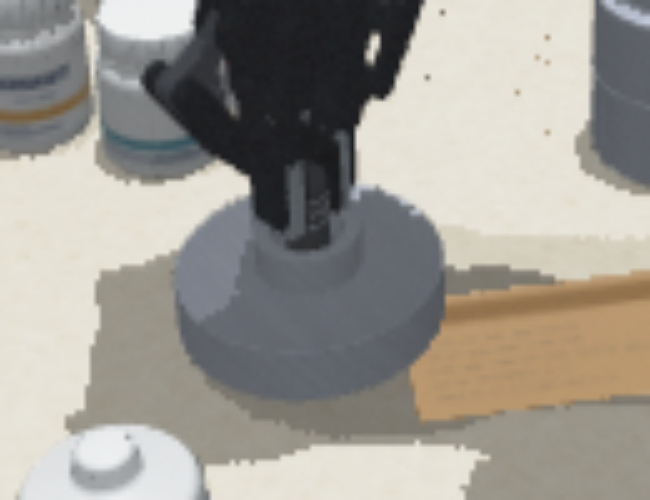

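```bash
python3 -m crank '[{"hand":1,"dx":0,"dy":-5,"dz":0,"yaw":0},{"hand":1,"dx":0,"dy":-15,"dz":0,"yaw":0},{"hand":1,"dx":0,"dy":-30,"dz":0,"yaw":0},{"hand":1,"dx":0,"dy":-50,"dz":0,"yaw":0},{"hand":1,"dx":0,"dy":-70,"dz":0,"yaw":0},{"hand":1,"dx":0,"dy":-80,"dz":0,"yaw":0},{"hand":1,"dx":0,"dy":-80,"dz":0,"yaw":0},{"hand":1,"dx":0,"dy":-80,"dz":0,"yaw":0}]' 60
python3 - <<'E'
from ov import *
s=bot.observe();print(s['position'],s['tool_rot'])
cv2.imwrite("pics/s6.png",cv2.resize(bot.grab_frame("scene")[190:330,200:330,::-1],None,fx=4,fy=4))
E
```

```text
clock: 5.43
position: [0.4858, 0.1918, 0.1309]
tool_rot: [-1.57, 0.0, -1.571]
force: [1.0, -0.7, -4.7]
grip_width: 0.0159
[0.48579815 0.19177247 0.13092389] [-1.57011434e+00  2.28403880e-04 -1.57121311e+00]
```

View pics/s6.png

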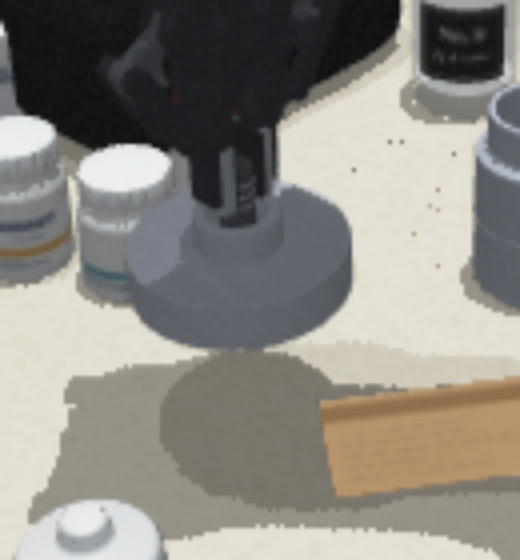

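Both lids came up together. Now I raise and carry them over to the tin.

```bash
python3 -m crank '[{"hand":1,"dx":0,"dy":-20,"dz":0,"yaw":0},{"hand":1,"dx":0,"dy":-45,"dz":0,"yaw":0},{"hand":1,"dx":10,"dy":-70,"dz":0,"yaw":0},{"hand":1,"dx":30,"dy":-90,"dz":0,"yaw":0},{"hand":1,"dx":55,"dy":-105,"dz":0,"yaw":0},{"hand":1,"dx":85,"dy":-110,"dz":0,"yaw":0},{"hand":1,"dx":115,"dy":-110,"dz":-2,"yaw":0},{"hand":1,"dx":145,"dy":-110,"dz":-2,"yaw":0},{"hand":1,"dx":175,"dy":-110,"dz":-3,"yaw":0},{"hand":1,"dx":205,"dy":-110,"dz":-3,"yaw":0},{"hand":1,"dx":235,"dy":-110,"dz":-4,"yaw":0},{"hand":1,"dx":265,"dy":-110,"dz":-5,"yaw":0}]' 60
python3 -m crank '[{"hand":1,"dx":30,"dy":0,"dz":0,"yaw":0},{"hand":1,"dx":60,"dy":0,"dz":0,"yaw":0},{"hand":1,"dx":87,"dy":0,"dz":0,"yaw":0},{"hand":1,"dx":110,"dy":0,"dz":0,"yaw":0},{"hand":1,"dx":127,"dy":0,"dz":-1,"yaw":0},{"hand":1,"dx":137,"dy":0,"dz":-1,"yaw":0},{"hand":1,"dx":137,"dy":10,"dz":-1,"yaw":0},{"hand":1,"dx":137,"dy":25,"dz":-1,"yaw":0},{"hand":1,"dx":137,"dy":35,"dz":-1,"yaw":0},{"hand":1,"dx":137,"dy":35,"dz":-1,"yaw":0},{"hand":1,"dx":137,"dy":35,"dz":-1,"yaw":0}]'
python3 - <<'E'
from ov import *
s=bot.observe();print(s['position'],s['tool_rot'])
p=s['position']
im=bot.grab_frame("scene")[:,:,::-1].copy();t=bot.grab_frame("top")[:,:,::-1].copy()
cv2.imwrite("pics/s7r.png",im);cv2.imwrite("pics/t7r.png",t)
M=[.4797,-.2107];Lz=p[2]-.051;L=[p[0],p[1]]
S=[(M+[.07],.055,(0,200,0)),(M+[0.],.055,(255,0,0)),(L+[Lz+.027],.055,(0,0,255)),(L+[Lz+.045],.022,(0,255,255))]
cv2.imwrite("pics/s7.png",ovc(im,cam("scene"),S,(325,120,100,120),4));cv2.imwrite("pics/t7.png",ovc(t,cam("top"),S,(340,180,80,80),5))
E
```

```text
clock: 6.48
position: [0.48, -0.0746, 0.2396]
tool_rot: [-1.573, 0.0, -1.571]
force: [0.9, 0.1, -4.0]
grip_width: 0.0158
clock: 7.4
position: [0.4795, -0.2092, 0.2051]
tool_rot: [-1.572, 0.001, -1.57]
force: [-0.3, -0.2, -3.0]
grip_width: 0.0157
[ 0.47950247 -0.20918064  0.2051134 ] [-1.57227202e+00  8.50984996e-04 -1.56975660e+00]
```

View pics/s7.png

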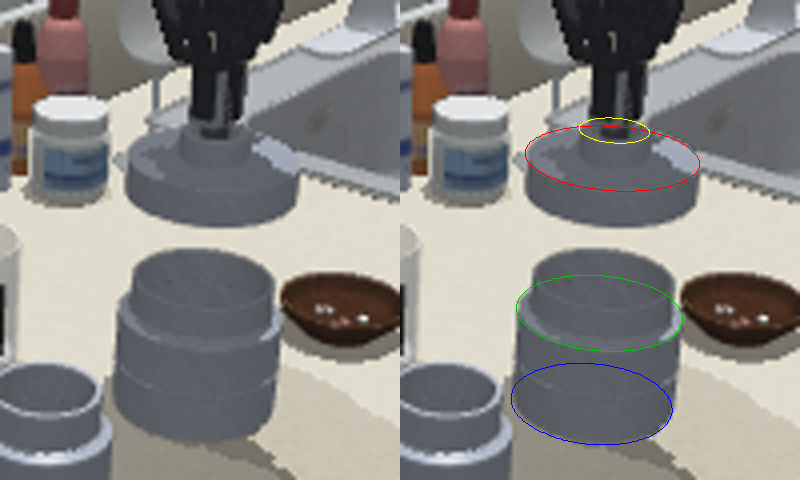

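View pics/t7.png

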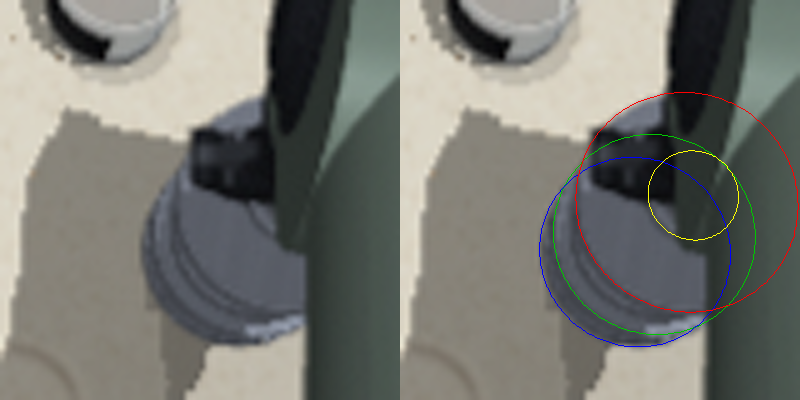

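The lids are level and, per the overlays, aligned with the tin to about 1–2 mm. I lower gently.

```bash
python3 -m crank '[{"hand":1,"dx":1.5,"dy":12,"dz":0,"yaw":0},{"hand":1,"dx":1.5,"dy":24,"dz":0,"yaw":0},{"hand":1,"dx":1.5,"dy":34,"dz":0,"yaw":0},{"hand":1,"dx":1.5,"dy":44,"dz":0,"yaw":0},{"hand":1,"dx":1.5,"dy":52,"dz":0,"yaw":0},{"hand":1,"dx":1.5,"dy":60,"dz":0,"yaw":0},{"hand":1,"dx":1.5,"dy":66,"dz":0,"yaw":0},{"hand":1,"dx":1.5,"dy":70,"dz":0,"yaw":0},{"hand":1,"dx":1.5,"dy":70,"dz":0,"yaw":0}]'
python3 - <<'E'
from ov import *
im=bot.grab_frame("scene")[:,:,::-1].copy()
cv2.imwrite("pics/s8.png",cv2.resize(im[120:240,325:425],None,fx=4,fy=4))
E
```

```text
clock: 8.25
position: [0.4794, -0.2115, 0.1351]
tool_rot: [-1.572, 0.0, -1.571]
force: [-0.4, -0.2, -4.4]
grip_width: 0.0155
```

View pics/s8.png

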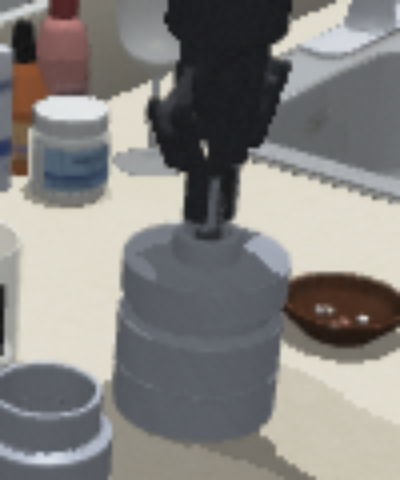

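```bash
python3 -m crank '[{"hand":1,"dx":0,"dy":3,"dz":0,"yaw":0},{"hand":1,"dx":0,"dy":6,"dz":0,"yaw":0},{"hand":1,"dx":0,"dy":8,"dz":0,"yaw":0},{"hand":1,"dx":0,"dy":8,"dz":0,"yaw":0},{"hand":1,"dx":0,"dy":8,"dz":0,"yaw":0}]'
```

```text
clock: 8.72
position: [0.4797, -0.2116, 0.1278]
tool_rot: [-1.571, 0.0, -1.571]
force: [0.7, 0.1, -3.9]
grip_width: 0.0154
```

```bash
python3 -m crank '[{"hand":1,"dx":0,"dy":1,"dz":0,"yaw":0},{"hand":1,"dx":0,"dy":2,"dz":0,"yaw":0},{"hand":1,"dx":0,"dy":2.5,"dz":0,"yaw":0},{"hand":1,"dx":0,"dy":2.5,"dz":0,"yaw":0}]'
```

```text
clock: 9.05
position: [0.4798, -0.2122, 0.1259]
tool_rot: [-1.57, -0.001, -1.572]
force: [-3.2, -2.1, 8.0]
grip_width: 0.0156
```

It touched at the predicted height. Now I release.

```bash
python3 -m crank '[{"hand":0.9,"dx":0,"dy":0,"dz":0,"yaw":0},{"hand":0.6,"dx":0,"dy":0,"dz":0,"yaw":0},{"hand":0.3,"dx":0,"dy":-1,"dz":0,"yaw":0},{"hand":0.1,"dx":0,"dy":-2,"dz":0,"yaw":0},{"hand":0.1,"dx":0,"dy":-3,"dz":0,"yaw":0},{"hand":0.1,"dx":0,"dy":-3,"dz":0,"yaw":0},{"hand":0.1,"dx":0,"dy":-3,"dz":0,"yaw":0},{"hand":0.1,"dx":0,"dy":-3,"dz":0,"yaw":0}]'
python3 - <<'E'
from ov import *
im=bot.grab_frame("scene")[:,:,::-1].copy()
M=[.4797,-.2107];S=[(M+[.077],.055,(0,0,255)),(M+[.102],.055,(0,200,0)),(M+[.12],.022,(0,255,255)),(M+[0.],.055,(255,0,0)),(M+[.146],.009,(255,0,255))]
cv2.imwrite("pics/s9.png",ovc(im,cam("scene"),S,(325,120,100,120),4))
K=cam("wrist");w=bot.grab_frame("wrist")[:,:,::-1].copy()
for c,r,col in S: cv2.polylines(w,[np.round(circ("",c,r,K)).astype(np.int32)],True,col,1)
cv2.imwrite("pics/w9.png",w)
E
```

```text
clock: 9.72
position: [0.4796, -0.2116, 0.1283]
tool_rot: [-1.571, 0.0, -1.571]
force: [0.0, 1.0, 0.0]
grip_width: 0.0769
```

View pics/s9.png

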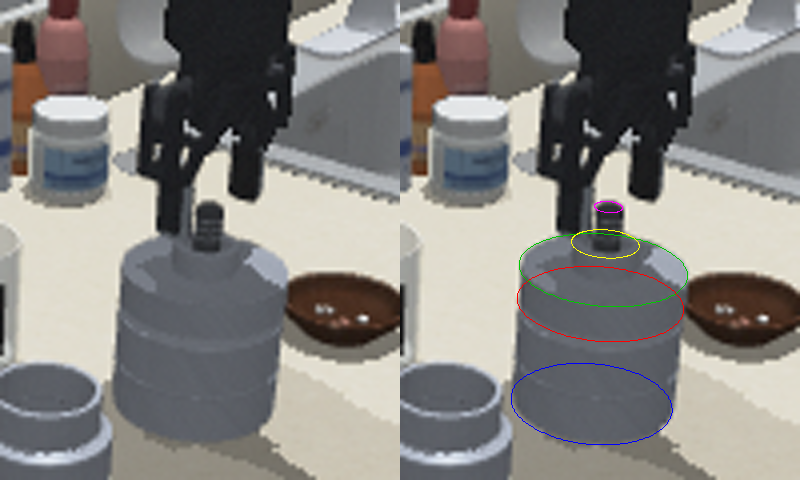

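View pics/w9.png

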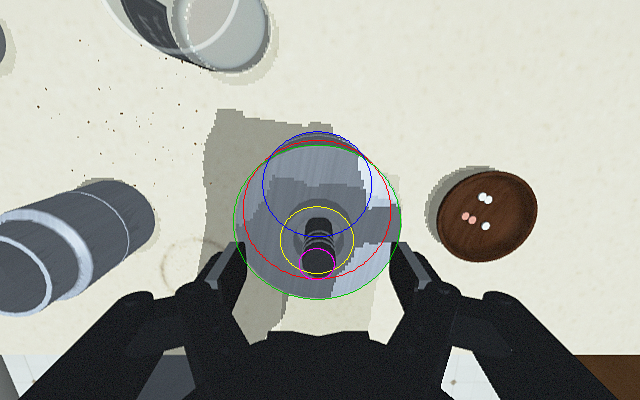

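Run:
```python
from ov import *
K=cam("wrist");w=bot.grab_frame("wrist")[:,:,::-1].copy()
M=[.4797,-.2122];S=[(M+[.102],.055,(0,200,0)),(M+[.12],.022,(0,255,255)),(M+[.146],.009,(255,0,255))]
cv2.imwrite("pics/w10.png",ovc(w,K,S,(260,190,130,110),3))
```

```text
(no output)
```

View pics/w10.png

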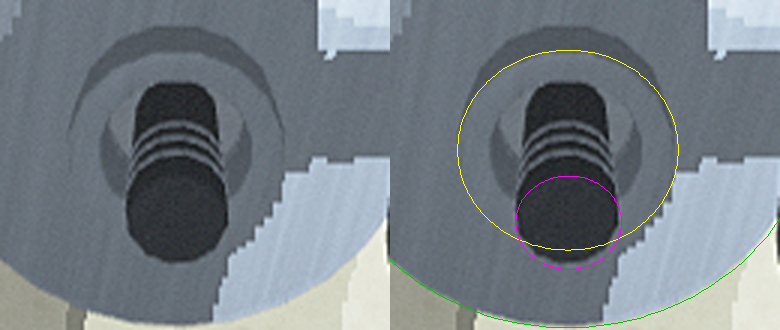

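```bash
python3 -m crank '[{"hand":0.1,"dx":0,"dy":8,"dz":1,"yaw":0},{"hand":0.1,"dx":0,"dy":16,"dz":1,"yaw":0},{"hand":0.1,"dx":0,"dy":23.5,"dz":1,"yaw":0},{"hand":0.1,"dx":0,"dy":23.5,"dz":1,"yaw":0},{"hand":0.3,"dx":0,"dy":23.5,"dz":1,"yaw":0},{"hand":0.4,"dx":0,"dy":23.5,"dz":1,"yaw":0},{"hand":0.45,"dx":0,"dy":23.5,"dz":1,"yaw":0},{"hand":0.45,"dx":0,"dy":23.5,"dz":1,"yaw":0}]' 30
python3 -c "
from ov import *
cv2.imwrite('pics/s11.png',cv2.resize(bot.grab_frame('scene')[120:240,325:425,::-1],None,fx=4,fy=4))"
```

```text
clock: 10.53
position: [0.4808, -0.2117, 0.1051]
tool_rot: [-1.57, -0.0, -1.571]
force: [-0.1, -0.6, 1.4]
grip_width: 0.047
```

View pics/s11.png

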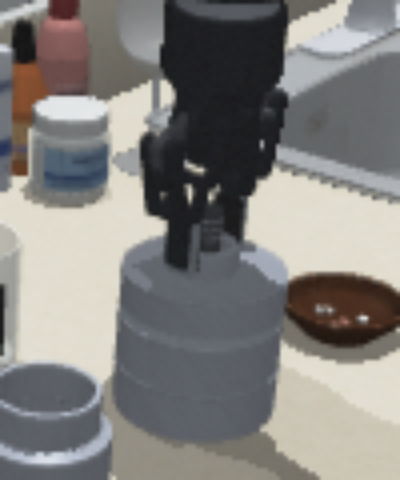

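The fingers are on either side of the collar. Now I close.

```bash
python3 -m crank '[{"hand":0.55,"dx":0,"dy":0,"dz":0,"yaw":0},{"hand":0.7,"dx":0,"dy":0,"dz":0,"yaw":0},{"hand":1,"dx":0,"dy":0,"dz":0,"yaw":0},{"hand":1,"dx":0,"dy":0,"dz":0,"yaw":0},{"hand":1,"dx":0,"dy":0,"dz":0,"yaw":0},{"hand":1,"dx":0,"dy":0,"dz":0,"yaw":0}]' 45
```

```text
clock: 11.08
position: [0.4808, -0.2118, 0.1054]
tool_rot: [-1.57, -0.0, -1.571]
force: [-2.7, 1.2, 11.9]
grip_width: 0.0422
```

```bash
python3 -m crank '[{"hand":1,"dx":0,"dy":-1,"dz":0,"yaw":0},{"hand":1,"dx":0,"dy":-3,"dz":0,"yaw":0},{"hand":1,"dx":0,"dy":-5,"dz":0,"yaw":0},{"hand":1,"dx":0,"dy":-8,"dz":0,"yaw":0},{"hand":1,"dx":0,"dy":-8,"dz":0,"yaw":0}]'
python3 -c "
from ov import *
cv2.imwrite('pics/s12.png',cv2.resize(bot.grab_frame('scene')[120:240,325:425,::-1],None,fx=4,fy=4))"
```

```text
clock: 11.5
position: [0.4809, -0.2117, 0.1133]
tool_rot: [-1.57, -0.0, -1.571]
force: [0.1, -0.1, -2.3]
grip_width: 0.0419
```

View pics/s12.png

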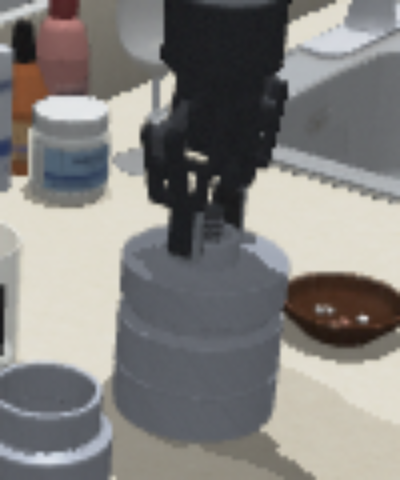

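The force equals the outer lid's weight alone. I continue straight up.

```bash
python3 -m crank '[{"hand":1,"dx":0,"dy":-8,"dz":0,"yaw":0},{"hand":1,"dx":0,"dy":-18,"dz":0,"yaw":0},{"hand":1,"dx":0,"dy":-30,"dz":0,"yaw":0},{"hand":1,"dx":0,"dy":-42,"dz":0,"yaw":0},{"hand":1,"dx":0,"dy":-54,"dz":0,"yaw":0},{"hand":1,"dx":0,"dy":-66,"dz":0,"yaw":0},{"hand":1,"dx":0,"dy":-78,"dz":0,"yaw":0},{"hand":1,"dx":0,"dy":-90,"dz":0,"yaw":0},{"hand":1,"dx":0,"dy":-100,"dz":0,"yaw":0},{"hand":1,"dx":0,"dy":-105,"dz":0,"yaw":0},{"hand":1,"dx":0,"dy":-105,"dz":0,"yaw":0},{"hand":1,"dx":0,"dy":-105,"dz":0,"yaw":0}]'
python3 - <<'E'
from ov import *
im=bot.grab_frame("scene")[:,:,::-1].copy()
M=[.4797,-.2107];p=bot.observe()['position'];L=[p[0],p[1]];z=p[2]-.105+.077
S=[(M+[.099],.0505,(0,200,0)),(M+[0.],.055,(255,0,0)),(M+[.146],.009,(255,0,255)),(L+[z],.055,(0,0,255)),(L+[z+.025],.055,(0,255,255))]
cv2.imwrite("pics/s13.png",ovc(im,cam("scene"),S,(325,90,100,150),4));cv2.imwrite("pics/s13f.png",im)
E
```

```text
clock: 12.55
position: [0.4806, -0.2116, 0.2178]
tool_rot: [-1.571, -0.0, -1.571]
force: [-0.4, -0.0, -0.9]
grip_width: 0.0421
```

View pics/s13.png

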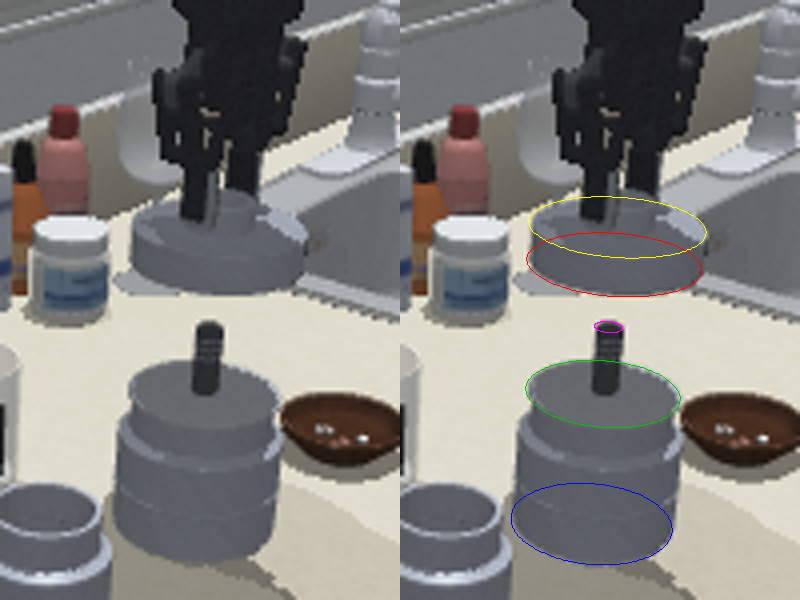

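View pics/s13f.png

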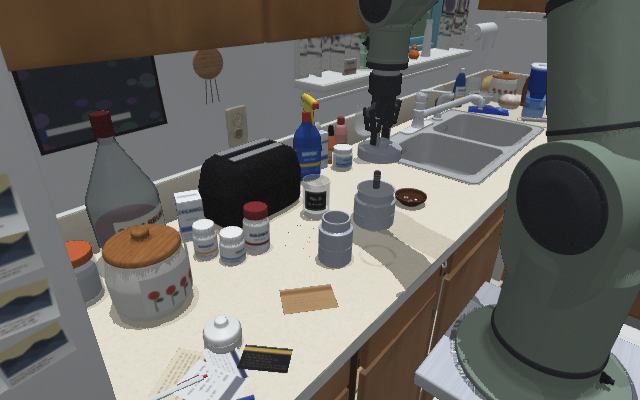

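The inner lid is seated and level with its flange on the rim at crop (205,400). The outer lid is held level with its skirt edge at z≈.19, about 44 mm above the knob's top. Nothing else has moved. I'll settle briefly and hand in.

```bash
python3 -m crank '[{"hand":1,"dx":0,"dy":0,"dz":0,"yaw":0},{"hand":1,"dx":0,"dy":0,"dz":0,"yaw":0},{"hand":1,"dx":0,"dy":0,"dz":0,"yaw":0},{"hand":1,"dx":0,"dy":0,"dz":0,"yaw":0}]'; python3 -c "
from workcell import bot
s=bot.observe();print(s['position'],abs(s['qd']).max(),s['force']);print(bot.job_done())"
```

```text
clock: 12.93
position: [0.4806, -0.2116, 0.2175]
tool_rot: [-1.571, 0.0, -1.571]
force: [-1.1, 0.1, -2.3]
grip_width: 0.042
[ 0.48056859 -0.21161532  0.21751686] 0.0041342014912829645 [-1.11218746  0.08601282 -2.29277584]
the job is handed in; nothing more can be done
None
```

I lifted the two nested lids by the knob, lowered them gently onto the wide tin and let go. Then I gripped the outer lid by its collar and lifted it straight off. The job was handed in at about 12.9 s, with no verdict reported.

- **Inner lid:** in the last picture it is seated and level in the tin, and the tin stands where it was to within about 1–2 mm.
- **Outer lid:** it is held level and still, with its lower edge about 44 mm above the knob's top. The grip opening is 42 mm and the vertical force is about 1–2 N, which fits the outer lid alone.
- **Other things:** the last scene picture shows the narrow tin and the bystanders unmoved.
- **Small disagreements:**
  - The gripper read about 2 mm narrower than the nominal knob and collar diameters.
  - The cameras differed by 1–2 mm on object positions.
  - The fingers pressed down with about 12 N while closing on the collar, and this was gone once I lifted.

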